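Unscrew a tight storage jar lid and lay it on the trivet

ROBOT

A 6-joint arm with a two-finger parallel gripper is mounted at the origin on a cart in front of the work surface, level with it; the furniture and walls round the work are solid. World frame = base frame: x ahead of the robot, y to its left, z up, the work surface at z = 0. Lengths are in mm, angles in degrees, forces in N, time in s.
With the tool pointing down it reaches from about 275 to 750 mm from the base axis. Payload 10.2 kg.
Tool frame: the origin (TCP) lies between the finger pads; the fingertips stand bot.tips_ahead ahead of it and the grasp point (between the pads) lies 3 mm ahead of it (bot.tips_ahead is the distance from the TCP to the fingertips, in mm); x points along the fingers, y is the direction in which the jaws open and shut, and the axes are right-handed (so a half turn about x gives the same grasp; the last joint's range is limited). The gripper opens to 88 mm and grips with 3 to 60 N. Pads are 18 mm wide; open, the fingers measure 123 mm over their backs; the gripper's body (75 mm by 187 mm) begins 45 mm behind the grasp point.
Start: joints at [-76.685, 17.928, 85.812, -0, 76.261, -12.8], TCP at [231.084, -471.414, 237.42] pointing down, gripper open.
Joint ranges: [-168.41, 168.41], [-55.51, 124.54], [10.69, 146.95], [-70.63, 250.63], [1, 178], [-165.06, 165.06]. Speed limits (degrees/s): [136.94, 136.94, 172.46, 180, 180, 180].

INTERFACE

Orientations are given as [roll, pitch, yaw] about the fixed x, y, z axes, in that order (R = Rz(yaw) Ry(pitch) Rx(roll)).
In Python, from rig import bot gives the robot as it stands.
- The arm moves only by the shell command python3 -m jog 'ROWS' [OPENING]. ROWS is JSON, a list that holds one entry, the list of rows, each a list of 6 numbers: the shift along the tool's x, y, z in mm, then the turn, a rotation vector about the tool's x, y, z in degrees. In form: [[[dx, dy, dz, ax, ay, az], ...]]. A call has 1 to 5 rows; each row is the pose to reach, as a shift and turn from the pose commanded when the call began, along the tool's axes at that moment; what a row does not reach only later rows make up. A row lasts 1/10 s, in which the tool goes at most 50 mm and 8.59 degrees, less where a joint would pass 70% of its speed; a pose out of reach is approached as far as the arm can. A call with a gripper value outside its range is refused whole. OPENING is the opening in per cent of the stroke, from 0 (shut) to 100 (fully open), set as the call begins (- or left out, the last holds). The fingers move at their own pace and stop on an object; the grip force is fixed at half the most. Time passes only in rows, so rows that repeat a pose let the fingers close. It gives the time, the measured TCP pose, the force and the opening at its end, in the units of the state.
- bot.sense(): the state, without advancing time (a new reading comes with each control period).
- bot.get_image(name): name is "scene" or "top" or "wrist"; returns (picture, depth): 420x560x3 uint8, blue, green, red; 420x560 float32, mm along the optical axis (not along the pixel's ray), 0 where there is no reading.
- bot.camera_params(name): a dict with "fx", "fy", "cx", "cy" (pixels), "extrinsics" (4x4, takes a point from camera to world coordinates); the wrist camera has in their place "T_tool_cam" (4x4, takes a point from camera to tool coordinates, whose origin is the TCP and whose axes are the tool frame's). Camera axes: x right, y down, z forward; pixel columns grow to the right and rows downward; lengths in mm; the calibration is good to about 2 mm. A picture is of the moment at which its call begins: read the wrist's pose just before it. camera_params takes no time and is no camera call.
- bot.job_done(): hands the job in, once; it reports no verdict.
Trained networks look in the newest picture that a camera, given by its name, has taken for a name from the list of things; names that differ only in an ending like _2 or _b are one class to them, and where a whole thing is asked for, a point or a joint stands for the part that bears it (a point fixed in the world has none). Each returns a list of dicts, best first, with "p" (0 to 1); they miss things now and then, are a little off and sometimes report something else, mostly with a low value. They report only what shows in the picture. A call takes as long as a camera call. They do not tell look-alikes from the thing itself.
- bot.cut_out(camera, target): "region" (420x560 bool, what is visible of it) and "at" ([column, row] in pixels, amid what is visible of it).
The state is a dict: "t": time; "joint_pos": joint angles; "joint_velocities": joint speeds; "joint_efforts": joint torques, N m; "eef_pos": TCP position; "tcp_rot": TCP orientation; "force": force on the tool from outside, world axes, zero at the start; "torque": the same for the moment, N m; "gripper_width": finger opening in mm.
Only numpy, scipy, OpenCV 4.12 (cv2) and the standard library are available. Lean on these libraries where they do the work, as an engineer would, in place of code of your own. Each camera call takes 0.05 s, during which the arm holds its last target. There are 200 camera calls.

TASK

Open the clamped glass storage jar so that it can be refilled: unscrew its tight blue lid bit by bit, taking a fresh grip as often as needed, until it lifts free without force. Then set the lid down (do not drop it) right way up in the middle of the black trivet, let go, and leave the mug, the pepper mill and the spice jar where they stand.

Things in the scene. Friction and masses are not known exactly. Their poses are not given: they have to be found in the camera images.
- jar: Empty glass jar, 72 mm across, upright in a grey three-jaw clamp (116 mm across, jaws to 47 mm height) fixed to the worktop: jar and clamp cannot move or turn. Origin on the worktop under the jar's axis, z up. Its shoulder slopes in from 72 mm diameter at 76 mm height to the 42 mm neck at 93 mm.
- jar_mouth (a point): Centre of the jar's rim, 118 mm above its origin. Two-start right-hand thread below it: the lid rises 2.2 mm per radian (14 mm a turn) and is clear after about 240 degrees (4.2 rad) anticlockwise seen from above, counted from the jar's x axis. A gripper that turns the lid has to rise with it.
- seal (a joint): Orange rubber seal ring on the rim: how far it is squeezed, 0 to 0.0015 m. It presses the closed lid up with some 5 to 13 N, so the first millimetre of rise needs the most torque (a few tenths of a N m); after that the lid turns easily.
- lid: Blue round ribbed screw lid, 57 mm across, 20 mm high, 40 to 85 g, a white line on top along its +x. Origin: centre of its lower rim, z up. Opens anticlockwise seen from above. Closed: origin about 103 mm above the jar's, top at 123 mm, turned 0 to 0.2 rad anticlockwise from the jar's x. Has up to 2 mm vertical play in the thread; stays where it is when released; out of the thread it rests loosely on the jar.
- trivet: Loose black cast-iron trivet, round, 238 mm across, 20 mm high with a flat pierced top. Origin at the centre of its underside. Takes the lid.
- mug: Bystander: white mug with a handle, 92x127x95 mm; origin under its centre.
- mill: Bystander: wooden pepper mill, 58 mm across, 150 mm tall; origin under its centre.
- spice: Bystander: small spice jar with a green cap, 44x42x64 mm; origin under its centre.
Mind the look-alikes: they are no part of the job. Of the things shaped like the lid, the blue one is meant.

How it is judged:
By the outcome, as a careful person would: the job done as asked, in the order asked, and still so for the second after the job is handed in, with the robot touching nothing.
It also fails if it takes over 64 s, if anything falls off the work surface, if the arm or the gripper's body presses on something with over 40 N, if the wrist force passes 120 N, or if a joint passes its speed limit or range.

## Working session

There is one attempt and no reset: what is moved stays moved. The work goes in short steps, Python scripts to look and compute and a shell command to move; the robot and the scene stay as the last step left them, time stands still between calls to the robot, and variables do not carry over. Pictures are saved under pics/ and viewed, about 8 in all and at most 12, crops included, and the job is handed in when it is done.

```bash
ls; mkdir -p pics; cat > h.py <<'E'
import numpy as np, cv2
from rig import bot
from scipy.spatial.transform import Rotation as R
def cam(name):
    s=bot.sense(); p=bot.camera_params(name)
    if name=="wrist":
        T=np.eye(4); T[:3,:3]=R.from_euler('xyz',s['tcp_rot'],degrees=True).as_matrix(); T[:3,3]=s['eef_pos']
        E=T@np.array(p['T_tool_cam'])
    else: E=np.array(p['extrinsics'])
    im,d=bot.get_image(name); return im,d,p,E
def cloud(d,p,E):
    v,u=np.mgrid[:d.shape[0],:d.shape[1]]
    P=np.stack([(u-p['cx'])/p['fx']*d,(v-p['cy'])/p['fy']*d,d],-1)
    return P@E[:3,:3].T+E[:3,3]
E
python3 - <<'E'
from h import *
s=bot.sense(); print(s, bot.tips_ahead)
for n in ["scene","top"]:
    im,d,p,E=cam(n); cv2.imwrite(f"pics/{n}.png",im); W=cloud(d,p,E)
    print(n,E[:3,3])
    for t in ["lid","jar","trivet","mug","mill","spice"]:
        for r in bot.cut_out(n,t)[:3]:
            g=r['region']&(d>0); q=W[g]
            print(t,round(r['p'],2),r['at'],g.sum(),np.median(q,0).round() if len(q) else '',np.percentile(q,[2,98],axis=0).round().tolist() if len(q) else '')
E
```

```text
pics
{'t': 0.0, 'joint_pos': array([-7.66836908e+01,  1.79578454e+01,  8.58539252e+01,  6.96455261e-04,
        7.62588738e+01, -1.28006487e+01]), 'joint_velocities': array([-0.00073483, -0.02653187,  0.01901494,  0.0907693 , -0.04677584,
       -0.03129718]), 'joint_efforts': array([-1.58178477e-04, -4.02211332e+01, -2.52271128e+01,  6.94991858e-02,
        3.51540337e-02, -9.66065500e-05]), 'eef_pos': array([ 231.03621075, -471.16317136,  236.87589151]), 'tcp_rot': array([-103.34915535,   89.9293523 ,  102.76763673]), 'force': array([ 0.15318806, -0.61840567,  0.58856107]), 'torque': array([ 0.00401854,  0.01712332, -0.01728861]), 'gripper_width': 88.34649953640704} 22.0
scene [-353.4030437   540.14516894 1173.74954025]
lid 0.62 [211.6, 224.6] 254 [558.  93. 121.] [[537.0, 66.0, 104.0], [589.0, 117.0, 126.0]]
lid 0.37 [152.7, 272.5] 236 [569. 305.  52.] [[560.0, 287.0, 9.0], [594.0, 321.0, 66.0]]
jar 0.56 [215.3, 246.5] 783 [537. 105.  38.] [[512.0, 51.0, 5.0], [591.0, 141.0, 91.0]]
trivet 0.98 [279.3, 206.2] 617 [ 565. -191.   17.] [[411.0, -336.0, -4.0], [630.0, -118.0, 23.0]]
mu
[... 269 characters left out ...]
39.0]]
spice 0.75 [151.4, 271.7] 281 [571. 304.  50.] [[561.0, 282.0, -1.0], [599.0, 321.0, 66.0]]
top [-129.59760229 -447.39069558 1507.1656434 ]
jar 0.8 [252.2, 186.3] 276 [558.  55.  21.] [[519.0, 35.0, 3.0], [607.0, 70.0, 84.0]]
trivet 0.93 [320.2, 224.7] 2106 [ 534. -231.   18.] [[451.0, -341.0, -6.0], [627.0, -122.0, 26.0]]
mug 0.46 [398.2, 304.4] 230 [ 389. -582.   75.] [[344.0, -599.0, 4.0], [423.0, -537.0, 99.0]]
mill 0.62 [299.9, 174.1] 373 [ 645. -100.   72.] [[634.0, -119.0, 1.0], [675.0, -73.0, 144.0]]
mill 0.25 [251.3, 186.1] 259 [558.  56.  27.] [[520.0, 38.0, 6.0], [609.0, 71.0, 85.0]]
spice 0.45 [194.7, 150.0] 110 [573. 300.  60.] [[560.0, 284.0, 20.0], [599.0, 321.0, 68.0]]
```

View pics/scene.png

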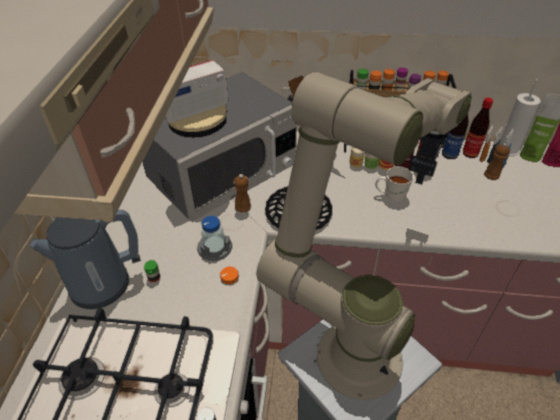

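View pics/top.png

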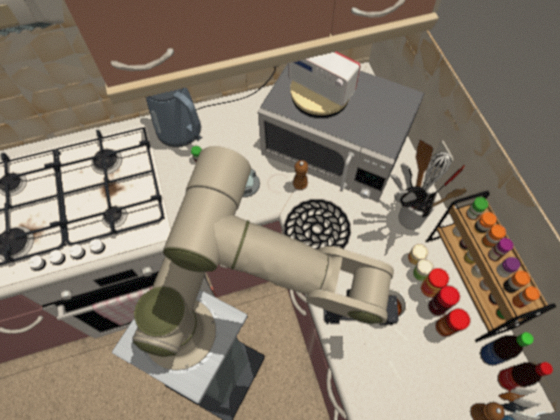

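```bash
python3 - <<'E'
from h import *
for n in ["scene","top"]:
    im,d,p,E=cam(n); W=cloud(d,p,E)
    hsv=cv2.cvtColor(im,cv2.COLOR_BGR2HSV)
    X=W
    blue=(hsv[...,0]>95)&(hsv[...,0]<130)&(hsv[...,1]>110)&(d>0)&(X[...,0]>300)&(X[...,0]<750)&(abs(X[...,1])<600)
    k,l,st,c=cv2.connectedComponentsWithStats(blue.astype('u1'))
    for i in range(1,k):
        if st[i,4]>25: q=W[l==i]; print(n,'blue',c[i].round(),st[i,4],np.percentile(q,[2,50,98],axis=0).round().tolist())
    b=(l>0)&(X[...,2]>119)&(X[...,2]<130); 
    if b.sum()>20:
        c0,r=cv2.minEnclosingCircle(W[b][:,:2].astype('f4')); print('lidtop',W[b].mean(0),c0,r,b.sum())
    r=bot.cut_out(n,"trivet")[0]['region']&(X[...,2]>12)&(X[...,2]<30); q=W[r]
    print('trivet',q.mean(0),cv2.minEnclosingCircle(q[:,:2].astype('f4')))
T=np.array(bot.camera_params("wrist")["T_tool_cam"]);print(T.round(2))
s=bot.sense();print(R.from_euler('xyz',s['tcp_rot'],degrees=True).as_matrix().round(3))
E
```

```text
scene blue [211. 223.] 213 [[538.0, 65.0, 108.0], [562.0, 92.0, 121.0], [593.0, 116.0, 126.0]]
lidtop [564.58466548  87.7396426  122.45313327] (634.5098266601562, -96.36729431152344) 226.47500610351562 159
trivet [ 525.85172415 -216.8554635    17.99004957] ((516.3031005859375, -226.06666564941406), 119.33761596679688)
trivet [ 538.65353461 -223.24946029   18.76047145] ((521.13134765625, -228.94183349609375), 117.70964813232422)
[[ 0.000e+00 -2.700e-01  9.600e-01 -1.478e+02]
 [ 1.000e+00  0.000e+00 -0.000e+00 -1.100e-01]
 [-0.000e+00  9.600e-01  2.700e-01 -6.894e+01]
 [ 0.000e+00  0.000e+00  0.000e+00  1.000e+00]]
[[ 0.     0.44  -0.898]
 [ 0.    -0.898 -0.44 ]
 [-1.    -0.    -0.   ]]
```

The scene view shows the blue lid at (211,224) on the clamped jar. There is an orange decoy lid at (230,274), the trivet at (300,210), the mill at (243,193), and the mug at (397,185). The kettle and microwave are close to the jar, so I'll check clearance for swinging the gripper.

```bash
python3 - <<'E'
from h import *
im,d,p,E=cam("scene"); W=cloud(d,p,E)[d>0]
rr=np.hypot(W[:,0]-565,W[:,1]-90); a=np.degrees(np.arctan2(W[:,1]-90,W[:,0]-565))
for lo in range(-180,180,30):
    m=(a>=lo)&(a<lo+30)&(W[:,2]>140)&(rr<400); o=rr[m]
    print(lo,m.sum(), np.sort(o)[:1].round(), W[m][np.argsort(o)[:1]].round().tolist(), W[m][:,2].max().round() if m.any() else '')
s=bot.sense(); Rm=R.from_euler('xyz',s['tcp_rot'],degrees=True).as_matrix()
print(Rm.T@(np.array([565,90,230])-s['eef_pos']))
E
```

```text
-180 8003 [284.] [[283.0, 56.0, 268.0]] 680.0
-150 142 [298.] [[308.0, -60.0, 679.0]] 679.0
-120 0 [] [] 
-90 1050 [192.] [[653.0, -81.0, 144.0]] 280.0
-60 4400 [156.] [[699.0, 11.0, 252.0]] 601.0
-30 6062 [130.] [[695.0, 86.0, 205.0]] 717.0
0 2044 [97.] [[649.0, 138.0, 496.0]] 698.0
30 916 [92.] [[628.0, 156.0, 502.0]] 697.0
60 4174 [96.] [[611.0, 175.0, 499.0]] 698.0
90 9368 [131.] [[565.0, 221.0, 500.0]] 698.0
120 219 [330.] [[279.0, 255.0, 908.0]] 946.0
150 1087 [290.] [[275.0, 92.0, 262.0]] 926.0
[   7.44241602 -357.11637102 -546.93299952]
```

```bash

python3 -m jog '[[[2,-24,-36,0,0,0],[5,-48,-73,0,0,0],[8,-71,-109,0,0,0],[10,-95,-146,0,0,0],[12,-119,-182,0,0,0]]]' 100
python3 -m jog '[[[2,-24,-36,0,0,0],[5,-48,-73,0,0,0],[8,-71,-109,0,0,0],[10,-95,-146,0,0,0],[12,-119,-182,0,0,0]]]'
python3 -m jog '[[[3,-24,-36,0,0,0],[6,-48,-73,0,0,0],[9,-71,-109,0,0,0],[12,-95,-146,0,0,0],[14,-119,-182,0,0,0]]]'
```

```text
t: 1.45
eef_pos: [342.7, -282.9, 225.5]
tcp_rot: [112.8, 90.0, -41.1]
force: [0.8, -0.1, -0.1]
gripper_width: 88.2
t: 1.95
eef_pos: [453.9, -95.8, 213.5]
tcp_rot: [128.5, 90.0, -25.4]
force: [0.2, -0.5, 0.4]
gripper_width: 88.1
t: 2.45
eef_pos: [564.9, 91.3, 199.2]
tcp_rot: [87.7, 90.0, -66.2]
force: [0.1, -0.3, 0.1]
gripper_width: 88.2
```

```bash
cat > look.py <<'E'
import sys; from h import *
def lid(n):
    im,d,p,E=cam("wrist"); cv2.imwrite(f"pics/{n}.png",im); W=cloud(d,p,E)
    hsv=cv2.cvtColor(im,cv2.COLOR_BGR2HSV)
    b=(hsv[...,0]>95)&(hsv[...,0]<130)&(hsv[...,1]>110)&(d>0)
    k,l,st,c=cv2.connectedComponentsWithStats(b.astype('u1')); i=1+st[1:,4].argmax(); m=l==i
    z=np.percentile(W[m][:,2],90); t=(m)&(W[...,2]>z-5); q=W[t]
    h=cv2.convexHull(q[:,:2].astype('f4')); e=cv2.fitEllipse(h)
    print('px',c[i].round(),'topz',z,'mec',cv2.minEnclosingCircle(h),'ell',e)
    cc=np.array(e[0]); f=cv2.fillConvexPoly(np.zeros(d.shape,'u1'),cv2.convexHull(np.argwhere(t)[:,::-1].astype('i4')),1)>0
    w=f&(hsv[...,1]<90)&(abs(W[...,2]-z)<6); 
    if w.sum()>8: print('line',w.sum(),W[w].mean(0).round(1),cv2.fitLine(W[w][:,:2].astype('f4'),2,0,.01,.01).ravel())
    return cc,z
if __name__=="__main__":
    s=bot.sense(); print(s['t'],s['eef_pos'],s['joint_pos'].round(1),s['force'].round(1)); Rm=R.from_euler('xyz',s['tcp_rot'],degrees=True).as_matrix(); print(Rm.round(3).tolist())
    cc,z=lid(sys.argv[1]); print('tool shift to lid top',(Rm.T@(np.array([*cc,z])-s['eef_pos'])).round(1))
E
python3 look.py w1
```

```text
2.45 [564.88071558  91.30476211 199.23604032] [-2.5 25.6 80.7 -0.  73.7 61.3] [ 0.1 -0.3  0.1]
[[0.0, 0.44, -0.898], [-0.0, -0.898, -0.44], [-1.0, 0.0, 0.0]]
px [290. 210.] topz 124.53803788752899 mec ((568.1600952148438, 90.21961212158203), 28.243350982666016) ell ((568.2063598632812, 89.62687683105469), (54.28357696533203, 55.979976654052734), 82.43939971923828)
line 127 [570.2  99.9 123.9] [ 9.2710398e-02 -9.9569309e-01  5.7015521e+02  9.9907135e+01]
tool shift to lid top [74.7  3.  -2.2]
```

View pics/w1.png

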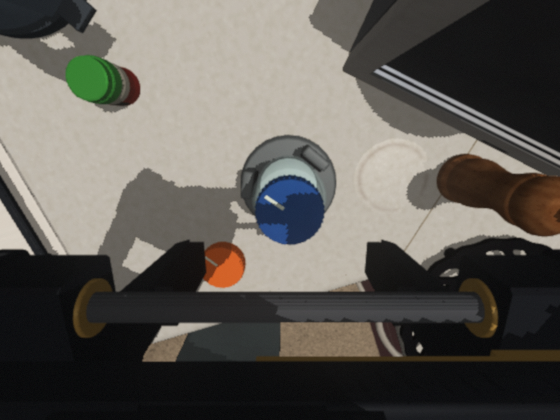

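```bash

python3 -m jog '[[[0,1,0,8.5,0,0],[0,2,-1,17,0,0],[0,3,-2,25.5,0,0],[0,3,-2,34,0,0],[0,3,-2,42,0,0]]]' 100
python3 -m jog '[[[0,0,0,8,0,0],[0,0,0,16,0,0],[0,0,0,24,0,0],[0,0,0,32,0,0],[0,0,0,38,0,0]]]'; python3 -m jog '[[[0,0,0,0,0,0],[0,0,0,0,0,0]]]'; python3 look.py w2
```

```text
t: 3.0
eef_pos: [567.3, 87.6, 199.4]
tcp_rot: [-4.0, 90.0, 159.8]
force: [-0.5, 0.3, 1.6]
gripper_width: 88.0
t: 3.5
eef_pos: [567.3, 87.6, 199.4]
tcp_rot: [62.7, 90.0, -171.5]
force: [-0.6, -0.2, 0.1]
gripper_width: 87.8
t: 3.7
eef_pos: [567.3, 87.6, 199.4]
tcp_rot: [30.1, 90.0, 156.4]
force: [0.2, 0.5, -0.6]
gripper_width: 88.3
3.7 [567.28809449  87.64749191 199.38033782] [ -2.9  25.8  80.3   0.   73.9 140.8] [ 0.2  0.5 -0.6]
[[-0.0, -0.806, -0.592], [0.0, -0.592, 0.806], [-1.0, 0.0, 0.0]]
px [284. 212.] topz 124.55468392157526 mec ((568.0094604492188, 88.66136169433594), 28.7578125) ell ((567.95361328125, 88.25691223144531), (54.985225677490234, 56.66629409790039), 3.2678275108337402)
line 110 [567.4 102.  124.1] [  0.6187907   0.7855559 567.4326    101.965256 ]
tool shift to lid top [74.8 -0.9  0.1]
```

The wrist view shows the blue lid at (290,210), lined up with the jaws. The orange decoy at (223,264) will stay clear of the fingers. I'll descend and grip.

```bash

python3 -m jog '[[[20,-1,0,0,0,0],[40,-1,0,0,0,0],[60,-1,0,0,0,0],[75,-1,0,0,0,0],[83,-1,0,0,0,0]]]' 100
python3 -m jog '[[[0,0,0,0,0,0],[0,0,0,0,0,0],[0,0,0,0,0,0],[0,0,0,0,0,0],[0,0,0,0,0,0]]]' 0
python3 -m jog '[[[0,0,0,0,0,0],[0,0,0,0,0,0],[0,0,0,0,0,0]]]'; python3 -c "
from rig import bot;s=bot.sense();print(s)"
```

```text
t: 4.25
eef_pos: [567.7, 88.3, 115.2]
tcp_rot: [50.4, 89.9, 176.6]
force: [0.4, -0.9, -0.5]
gripper_width: 88.3
t: 4.75
eef_pos: [568.5, 88.3, 117.0]
tcp_rot: [-121.4, 89.9, 4.7]
force: [0.8, 0.2, 1.1]
gripper_width: 53.9
t: 5.05
eef_pos: [568.5, 88.3, 116.9]
tcp_rot: [-122.0, 89.9, 4.1]
force: [0.9, 0.5, 3.6]
gripper_width: 54.2
{'t': 5.05, 'joint_pos': array([-2.83490863e+00,  3.08058815e+01,  8.56913361e+01,  9.79512987e-03,
        6.34305176e+01,  1.41040029e+02]), 'joint_velocities': array([ 0.09120354,  0.14202134, -0.00080689, -0.02921368, -0.11175705,
        0.06832669]), 'joint_efforts': array([ -0.62508568, -45.61429024, -20.83531559,  -0.3142851 ,
         0.35459778,   0.06753767]), 'eef_pos': array([568.49793668,  88.32925404, 116.85098814]), 'tcp_rot': array([-122.04336709,   89.92720575,    4.07731931]), 'force': array([0.91773791, 0.46429446, 3.60603136]), 'torque': array([ 0.31940443, -0.29818538,  0.04339333]), 'gripper_width': 54.21884696180239}
```

```bash

python3 -m jog '[[[-0.2,0,0,-4,0,0],[-0.3,0,0,-8,0,0],[-0.5,0,0,-12,0,0],[-0.6,0,0,-16,0,0],[-0.8,0,0,-20,0,0]]]'
python3 -c "
from rig import bot;s=bot.sense();print(s['joint_pos'].round(1),s['torque'],s['force'])"
python3 -m jog '[[[-0.2,0,0,-5,0,0],[-0.4,0,0,-10,0,0],[-0.6,0,0,-15,0,0],[-0.8,0,0,-20,0,0],[-1,0,0,-25,0,0]]]'; python3 -c "
from rig import bot;s=bot.sense();print(s['joint_pos'].round(1),s['torque'],s['force'])"; python3 look.py w3
```

```text
t: 5.55
eef_pos: [568.2, 88.1, 117.4]
tcp_rot: [-163.3, 90.0, -17.1]
force: [1.1, -0.5, 2.5]
gripper_width: 53.9
[ -2.8  30.8  85.7  -0.   63.6 120.9] [ 0.09710999 -0.16690914 -0.07904133] [ 1.11520159 -0.47283606  2.47702903]
t: 6.05
eef_pos: [568.2, 88.2, 118.0]
tcp_rot: [-122.4, 90.0, 48.9]
force: [3.6, 0.9, -0.9]
gripper_width: 53.9
[-2.8 30.7 85.6  0.  63.6 95.8] [ 0.17069069 -0.4435803  -0.04790767] [ 3.61197425  0.9272394  -0.92769076]
6.05 [568.20437989  88.24755368 117.99556402] [-2.8 30.7 85.6  0.  63.6 95.8] [ 3.6  0.9 -0.9]
[[0.0, -0.151, -0.989], [0.0, -0.989, 0.151], [-1.0, -0.0, -0.0]]
px [285. 250.] topz 125.52554527124741 mec ((568.0095825195312, 88.12158966064453), 28.288856506347656) ell ((569.5198974609375, 87.62637329101562), (51.7850456237793, 56.5650749206543), 171.1538543701172)
line 202 [558.2  98.7 124.9] [ 1.4457329e-01 -9.8949409e-01  5.5816193e+02  9.8668732e+01]
tool shift to lid top [-7.5  0.4 -1.4]
```

```bash

for i in 1; do
python3 -m jog '[[[-0.3,0,0,-8,0,0],[-0.6,0,0,-16,0,0],[-0.9,0,0,-24,0,0],[-1.2,0,0,-32,0,0],[-1.5,0,0,-40,0,0]]]'
python3 -m jog '[[[-0.3,0,0,-8,0,0],[-0.6,0,0,-16,0,0],[-0.9,0,0,-24,0,0],[-1.2,0,0,-32,0,0],[-1.5,0,0,-40,0,0]]]'
python3 -m jog '[[[-0.3,0,0,-8,0,0],[-0.6,0,0,-16,0,0],[-0.9,0,0,-24,0,0],[-1.2,0,0,-32,0,0],[-1.6,0,0,-40,0,0]]]'
done; python3 look.py w4
```

```text
t: 6.6
eef_pos: [568.2, 88.5, 119.5]
tcp_rot: [-148.0, 90.0, 63.3]
force: [4.3, 2.8, -0.5]
gripper_width: 54.4
t: 7.1
eef_pos: [568.2, 88.6, 120.9]
tcp_rot: [-163.6, 90.0, 87.7]
force: [2.2, 2.8, -1.2]
gripper_width: 54.2
t: 7.6
eef_pos: [568.0, 88.7, 122.5]
tcp_rot: [-169.2, 89.9, 122.1]
force: [1.4, 3.1, -0.8]
gripper_width: 54.1
7.6 [567.9539773   88.66943563 122.51140994] [ -2.8  30.4  85.4   0.   64.2 -24.2] [ 1.4  3.1 -0.8]
[[-0.001, 0.931, 0.364], [0.001, 0.364, -0.931], [-1.0, -0.0, -0.001]]
px [286. 250.] topz 129.98594414560958 mec ((566.9423828125, 89.01676940917969), 28.293561935424805) ell ((566.1989135742188, 91.19718933105469), (50.094627380371094, 56.800479888916016), 111.6103286743164)
line 213 [562.7  75.8 129.3] [8.6885482e-01 4.9506697e-01 5.6270929e+02 7.5801987e+01]
tool shift to lid top [-7.5 -0.7 -3. ]
```

```bash

python3 -m jog '[[[-0.3,0,0,-8,0,0],[-0.6,0,0,-16,0,0],[-0.9,0,0,-24,0,0],[-1.2,0,0,-32,0,0],[-1.5,0,0,-40,0,0]]]'
python3 -m jog '[[[-0.3,0,0,-8,0,0],[-0.6,0,0,-16,0,0],[-0.9,0,0,-24,0,0],[-1.2,0,0,-32,0,0],[-1.6,0,0,-40,0,0]]]'
python3 -m jog '[[[-0.3,0,0,-6,0,0],[-0.6,0,0,-12,0,0],[-0.8,0,0,-18,0,0],[-0.8,0,0,-18,0,0]]]'
python3 look.py w5
```

```text
t: 8.15
eef_pos: [567.8, 88.5, 124.0]
tcp_rot: [-172.9, 89.9, 158.3]
force: [0.6, 1.0, -1.1]
gripper_width: 54.0
t: 8.65
eef_pos: [567.7, 88.2, 125.5]
tcp_rot: [174.2, 89.9, -174.7]
force: [0.5, 1.2, 0.2]
gripper_width: 53.9
t: 9.05
eef_pos: [567.7, 88.1, 126.4]
tcp_rot: [162.9, 89.9, -168.2]
force: [0.6, -0.4, -0.9]
gripper_width: 54.0
9.05 [567.72658441  88.10366435 126.36447214] [  -2.8   30.1   85.2   -0.    64.7 -121.8] [ 0.6 -0.4 -0.9]
[[-0.001, -0.484, 0.875], [-0.0, 0.875, 0.484], [-1.0, 0.0, -0.001]]
px [286. 251.] topz 133.83778593429068 mec ((566.3482666015625, 88.00926208496094), 28.20933723449707) ell ((564.9898681640625, 86.9341812133789), (51.81990432739258, 56.22871017456055), 32.35813522338867)
line 209 [581.   84.1 133.3] [  0.62157166  -0.7833573  580.96533     84.07352   ]
tool shift to lid top [-7.5  0.3 -3. ]
```

```bash

python3 -m jog '[[[-0.5,0,0,0,0,0],[-1,0,0,0,0,0],[-1.5,0,0,0,0,0],[-2,0,0,0,0,0],[-3,0,0,0,0,0]]]'
python3 -m jog '[[[-1,0,0,0,0,0],[-2,0,0,0,0,0],[-3,0,0,0,0,0],[-4,0,0,0,0,0],[-5,0,0,0,0,0]]]'
```

```text
t: 9.6
eef_pos: [568.1, 88.3, 129.7]
tcp_rot: [142.6, 90.0, 171.6]
force: [-0.1, 0.8, -0.6]
gripper_width: 54.4
t: 10.1
eef_pos: [568.1, 88.2, 134.8]
tcp_rot: [-44.6, 90.0, -15.5]
force: [0.2, 0.4, -0.5]
gripper_width: 54.1
```

```bash

python3 -m jog '[[[-15,0,0,0,0,0],[-30,0,0,0,0,0],[-45,0,0,0,0,0],[-60,0,0,0,0,0]]]'
python3 -m jog '[[[0,-25,-20,0,0,0],[0,-50,-39,0,0,0],[0,-76,-59,0,0,0],[0,-101,-78,0,0,0],[0,-126,-98,0,0,0]]]'
python3 -m jog '[[[0,-25,-20,8,0,0],[0,-50,-39,16,0,0],[0,-76,-59,24,0,0],[0,-101,-78,32,0,0],[0,-126,-98,40,0,0]]]'
python3 -m jog '[[[0,0,0,8,0,0],[0,0,0,16,0,0],[0,0,0,20,0,0],[0,0,0,20,0,0],[0,0,0,20,0,0]]]'
cat > triv.py <<'E'
from h import *
from look import lid
import sys
s=bot.sense(); print(s['t'],s['eef_pos'],s['joint_pos'].round(1),s['force'].round(1),s['gripper_width']); Rm=R.from_euler('xyz',s['tcp_rot'],degrees=True).as_matrix(); print(Rm.round(3).tolist())
cc,z=lid(sys.argv[1]); im,d,p,E=cam("wrist"); W=cloud(d,p,E)
g=bot.cut_out("wrist","trivet"); 
for r in g[:2]:
    q=W[r['region']&(d>0)]; q=q[(q[:,2]>14)&(q[:,2]<26)]
    if len(q)<50: continue
    h=cv2.convexHull(q[:,:2].astype('f4'))[:,0]; rad=np.linalg.norm(h-h.mean(0),axis=1)
    from scipy.optimize import least_squares
    o=q[:,:2]
    f=least_squares(lambda c:np.clip(np.linalg.norm(h-c,axis=1)-119,-5,5),h.mean(0),loss='soft_l1'); c=f.x
    print('trivet p',r['p'],len(q),'z',np.median(q[:,2]),'mec',cv2.minEnclosingCircle(h),'fit',c,'lo/hi',q.min(0).round(),q.max(0).round())
    print('shift lid->centre',(Rm.T@np.array([*(c-s['eef_pos'][:2]),0])).round(1))
E
python3 triv.py w6
```

```text
t: 10.5
eef_pos: [568.1, 88.3, 195.4]
tcp_rot: [-35.9, 90.0, -6.8]
force: [0.3, 1.4, -1.8]
gripper_width: 53.7
t: 11.0
eef_pos: [543.5, -70.7, 194.8]
tcp_rot: [-52.3, 90.0, -23.1]
force: [0.4, -0.1, -1.0]
gripper_width: 53.9
t: 11.5
eef_pos: [519.2, -228.5, 194.9]
tcp_rot: [-18.5, 90.0, -29.7]
force: [0.0, 0.1, -1.5]
gripper_width: 53.9
t: 12.0
eef_pos: [519.5, -227.3, 194.8]
tcp_rot: [-44.4, 90.0, -75.2]
force: [0.9, -0.2, -0.7]
gripper_width: 53.8
12.0 [ 519.49561726 -227.25312463  194.77565112] [-35.5  25.2  82.   -0.   72.8 -94.7] [ 0.9 -0.2 -0.7] 53.814505742951184
[[0.0, 0.511, 0.859], [-0.0, 0.859, -0.511], [-1.0, -0.0, 0.0]]
px [286. 250.] topz 202.19375331370446 mec ((518.9835815429688, -227.39254760742188), 28.690378189086914) ell ((517.190673828125, -226.0504608154297), (51.95795440673828, 56.9218635559082), 154.66908264160156)
line 206 [ 523.4 -240.3  201.8] [ 3.4225461e-01  9.3960726e-01  5.2338226e+02 -2.4034088e+02]
trivet p 0.72 16029 z 20.166780854141223 mec ((521.6419067382812, -231.0689697265625), 118.35688018798828) fit [ 595.86473345 -254.35304083] lo/hi [ 404. -349.   14.] [ 624. -113.   23.]
shift lid->centre [ 0.  15.8 79.5]
```

View pics/w6.png

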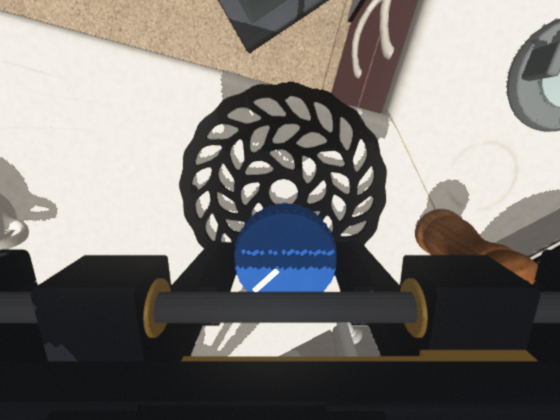

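```bash
python3 - <<'E'
from h import *
from scipy.optimize import least_squares
s=bot.sense(); Rm=R.from_euler('xyz',s['tcp_rot'],degrees=True).as_matrix()
for n in ["wrist","top","scene"]:
    im,d,p,E=cam(n); W=cloud(d,p,E); r=bot.cut_out(n,"trivet")[0]['region']
    q=W[r&(d>0)]; q=q[(q[:,2]>12)&(q[:,2]<26)][:,:2]
    c=np.array([520,-229.])
    for k in range(4):  # per angular bin outermost point, keep near-rim ones
        v=q-c; rr=np.hypot(*v.T); a=(np.degrees(np.arctan2(v[:,1],v[:,0]))//6).astype(int)
        b=np.array([q[a==i][rr[a==i].argmax()] for i in np.unique(a)]); b=b[abs(np.linalg.norm(b-c,axis=1)-117)<9]
        f=least_squares(lambda x:np.linalg.norm(b-x[:2],axis=1)-x[2],[*c,118],loss='soft_l1'); c=f.x[:2]
    print(n,len(b),f.x,(Rm.T@np.array([*(c-s['eef_pos'][:2]),0])).round(1))
E
```

```text
wrist 42 [ 521.45095101 -231.13744158  117.19617601] [-0.  -2.4  3.7]
top 49 [ 518.85558025 -231.10830436  115.53601364] [-0.  -3.7  1.4]
scene 41 [ 520.91969045 -229.82211966  118.33976099] [-0.  -1.5  2.5]
```

The trivet at (283,180) fits within 2 mm across all three cameras. But the fingertips reach about 9 mm below the lid's rim, so they would touch the trivet before the lid does. I'll set the lid back loosely on the jar at the same angle, regrip about 12 mm higher, then place it.

```bash

python3 -m jog '[[[0,0,0,-8,0,0],[0,0,0,-16,0,0],[0,0,0,-24,0,0],[0,0,0,-32,0,0],[0,0,0,-40,0,0]]]'
python3 -m jog '[[[0,0,0,-8,0,0],[0,0,0,-16,0,0],[0,0,0,-20,0,0],[0,0,0,-20,0,0]]]'
python3 -m jog '[[[0,25,20,0,0,0],[0,50,39,0,0,0],[0,76,59,0,0,0],[0,101,78,0,0,0],[0,126,98,0,0,0]]]'
python3 -m jog '[[[0,25,20,0,0,0],[0,50,39,0,0,0],[0,76,59,0,0,0],[0,101,78,0,0,0],[0,126,98,0,0,0]]]'
python3 -m jog '[[[15,0,0,0,0,0],[30,0,0,0,0,0],[40,0,0,0,0,0],[50,0,0,0,0,0],[55,0,0,0,0,0]]]'
python3 -c "
from h import *
s=bot.sense();print(s['t'],s['eef_pos'],R.from_euler('xyz',s['tcp_rot'],degrees=True).as_matrix().round(3).tolist(),s['joint_pos'].round(1))"
```

```text
t: 12.95
eef_pos: [519.5, -227.3, 194.7]
tcp_rot: [135.1, 90.0, 144.6]
force: [-0.5, -0.1, 0.1]
gripper_width: 54.1
t: 13.35
eef_pos: [519.5, -227.3, 194.7]
tcp_rot: [112.5, 90.0, 141.6]
force: [0.5, -0.3, -0.3]
gripper_width: 53.9
t: 13.85
eef_pos: [543.8, -68.3, 194.8]
tcp_rot: [-45.6, 90.0, -16.6]
force: [0.4, -0.8, -1.0]
gripper_width: 53.6
t: 14.35
eef_pos: [568.1, 89.6, 194.8]
tcp_rot: [-33.8, 90.0, -4.8]
force: [-0.2, -0.6, 0.0]
gripper_width: 54.0
t: 14.85
eef_pos: [568.0, 88.0, 138.9]
tcp_rot: [146.9, 90.0, 175.9]
force: [-0.2, -0.1, -0.9]
gripper_width: 53.8
14.85 [567.96190914  88.04835399 138.92450991] [[-0.001, -0.486, 0.874], [0.0, 0.874, 0.486], [-1.0, 0.0, -0.001]] [  -2.9   29.3   84.4    0.    66.3 -121.9]
```

```bash

python3 -m jog '[[[3,0,0,0,0,0],[6,0,0,0,0,0],[8,0,0,0,0,0],[10,0,0,0,0,0],[11,0,0,0,0,0]]]'
python3 -m jog '[[[0.5,0,0,0,0,0],[1,0,0,0,0,0],[1.5,0,0,0,0,0],[1.5,0,0,0,0,0]]]'
```

```text
t: 15.35
eef_pos: [568.1, 88.3, 128.7]
tcp_rot: [8.0, 90.0, 37.1]
force: [-0.4, 0.2, -1.2]
gripper_width: 53.7
t: 15.75
eef_pos: [568.1, 88.3, 127.2]
tcp_rot: [97.3, 90.0, 126.4]
force: [-0.5, 0.1, -0.8]
gripper_width: 53.9
```

```bash

python3 -m jog '[[[0.5,0,0,0,0,0],[1,0,0,0,0,0],[1,0,0,0,0,0]]]'
python3 -m jog '[[[0.5,0,0,0,0,0],[1,0,0,0,0,0],[1,0,0,0,0,0]]]'
```

```text
t: 16.05
eef_pos: [568.1, 88.2, 126.2]
tcp_rot: [139.0, 90.0, 168.2]
force: [0.5, -0.7, -1.0]
gripper_width: 53.9
t: 16.35
eef_pos: [568.1, 88.3, 125.1]
tcp_rot: [151.9, 90.0, -179.0]
force: [-0.8, -0.5, -1.3]
gripper_width: 54.0
```

```bash

python3 -m jog '[[[0.5,0,0,0,0,0],[1,0,0,0,0,0],[1,0,0,0,0,0]]]'
python3 -m jog '[[[0.5,0,0,0,0,0],[0.8,0,0,0,0,0],[0.8,0,0,0,0,0]]]'
```

```text
t: 16.65
eef_pos: [568.2, 88.3, 124.4]
tcp_rot: [-22.8, 90.0, 6.3]
force: [0.1, 0.3, 0.2]
gripper_width: 54.2
t: 16.95
eef_pos: [568.3, 88.3, 123.9]
tcp_rot: [-23.2, 90.0, 5.9]
force: [-0.8, 0.5, 5.0]
gripper_width: 54.3
```

```bash

python3 -m jog '[[[-0.5,0,0,0,0,0],[-0.5,0,0,0,0,0],[-0.5,0,0,0,0,0],[-0.5,0,0,0,0,0],[-0.5,0,0,0,0,0]]]' 100
python3 -m jog '[[[-4,0,0,0,0,0],[-8,0,0,0,0,0],[-12,0,0,0,0,0],[-12,0,0,0,0,0],[-12,0,0,0,0,0]]]'
python3 look.py w7
```

```text
t: 17.45
eef_pos: [568.1, 88.2, 123.8]
tcp_rot: [152.5, 90.0, -178.4]
force: [0.2, -0.1, 0.0]
gripper_width: 88.1
t: 17.95
eef_pos: [568.2, 88.3, 136.1]
tcp_rot: [-35.3, 90.0, -6.2]
force: [0.1, 0.0, 0.2]
gripper_width: 88.2
17.95 [568.15360932  88.26234206 136.05040973] [  -2.8   29.5   84.6   -0.    65.9 -122. ] [0.1 0.  0.2]
[[0.0, -0.487, 0.874], [-0.0, 0.874, 0.487], [-1.0, -0.0, 0.0]]
px [286. 246.] topz 132.2140305086671 mec ((567.4979858398438, 88.97693634033203), 28.54599952697754) ell ((566.7852783203125, 88.28104400634766), (54.77405548095703, 55.362213134765625), 97.14942932128906)
line 204 [580.5  86.1 131.4] [  0.72166336  -0.6922442  580.5052      86.13744   ]
tool shift to lid top [ 3.8  0.7 -1.2]
```

View pics/w7.png

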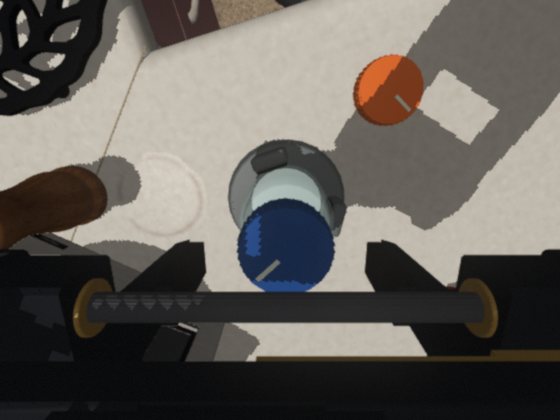

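The lid sits level on the jar at (286,246). I'll grip near its top.

```bash

python3 -m jog '[[[-1.5,0.3,0,0,0,0],[-1.5,0.3,0,0,0,0],[-1.5,0.3,0,0,0,0],[-1.5,0.3,0,0,0,0],[-1.5,0.3,0,0,0,0]]]' 0
python3 -m jog '[[[0,0,0,0,0,0],[0,0,0,0,0,0],[0,0,0,0,0,0],[-1,0,0,0,0,0],[-2,0,0,0,0,0]]]'
python3 -m jog '[[[-2,0,0,0,0,0],[-4,0,0,0,0,0],[-6,0,0,0,0,0],[-8,0,0,0,0,0],[-10,0,0,0,0,0]]]'
python3 look.py w8
```

```text
t: 18.5
eef_pos: [568.0, 88.5, 137.4]
tcp_rot: [141.2, 90.0, 170.3]
force: [0.2, 0.3, -0.0]
gripper_width: 50.0
t: 19.0
eef_pos: [568.0, 88.5, 139.5]
tcp_rot: [80.7, 90.0, 109.8]
force: [-0.6, -0.2, -0.1]
gripper_width: 9.9
t: 19.5
eef_pos: [568.0, 88.5, 149.6]
tcp_rot: [7.8, 90.0, 37.0]
force: [0.0, 0.7, 0.2]
gripper_width: 0.4
19.5 [567.98033748  88.54564056 149.63115369] [  -2.8   28.6   83.8    0.    67.6 -121.9] [0.  0.7 0.2]
[[0.0, -0.487, 0.874], [0.0, 0.874, 0.487], [-1.0, 0.0, 0.0]]
px [285. 225.] topz 132.58232103121043 mec ((560.5104370117188, 85.04295349121094), 29.431589126586914) ell ((564.1558227539062, 87.07442474365234), (53.023475646972656, 67.59966278076172), 120.99520111083984)
line 14 [557.1 104.9 131. ] [  0.5715431  -0.820572  557.06824   104.94241  ]
tool shift to lid top [17.   0.6 -4.1]
```

View pics/w8.png

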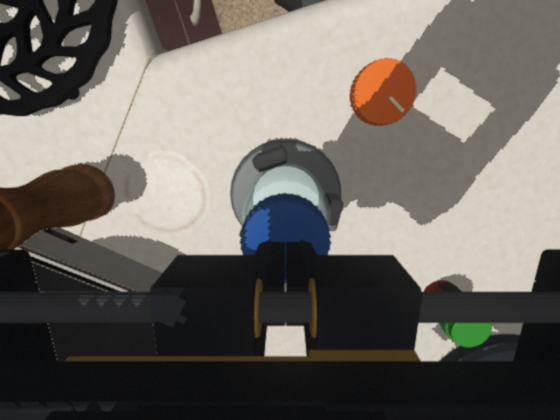

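```bash

python3 -m jog '[[[-20,0,0,0,0,0],[-40,0,0,0,0,0],[-50,0,0,0,0,0],[-50,0,0,0,0,0]]]' 100
python3 look.py w9; python3 - <<'E'
from h import *
im,d,p,E=cam("scene");W=cloud(d,p,E);cv2.imwrite("pics/s9.png",cv2.resize(im[180:300,150:310],None,fx=4,fy=4))
E
```

```text
t: 19.95
eef_pos: [568.4, 88.5, 200.5]
tcp_rot: [-31.7, 89.9, -2.6]
force: [-0.3, -0.5, -0.9]
gripper_width: 30.4
19.95 [568.43183565  88.51086778 200.5206255 ] [  -2.8   25.8   80.1    0.    73.9 -121.9] [-0.3 -0.5 -0.9]
[[0.002, -0.487, 0.874], [-0.0, 0.874, 0.487], [-1.0, -0.001, 0.002]]
px [286. 214.] topz 132.21272352176868 mec ((566.8729858398438, 88.55741119384766), 27.994300842285156) ell ((566.8869018554688, 88.46023559570312), (54.181941986083984, 55.72024154663086), 112.934814453125)
line 119 [580.8  86.7 131.5] [  0.73381275  -0.6793518  580.7892      86.71208   ]
tool shift to lid top [68.3  0.8 -1.5]
```

```bash
cat > fing.py <<'E'
from h import *
im,d,p,E=cam("wrist"); T=np.array(p['T_tool_cam']); P=cloud(d,p,T); s=bot.sense()
m=(d>0)&(abs(P[...,2])<30)&(abs(P[...,1])<75)&(P[...,0]<45)&(P[...,0]>-80)
print(s['gripper_width'],bot.tips_ahead,m.sum())
for sg in (-1,1):
    q=P[m&(np.sign(P[...,1])==sg)]
    for lo in range(-60,45,5):
        k=q[(q[:,0]>=lo)&(q[:,0]<lo+5)]
        if len(k)>3: print(sg,lo,len(k),k.min(0).round(1),k.max(0).round(1))
E
python3 fing.py
```

```text
41.92600653490377 22.0 7418
-1 -60 108 [-60.  -26.3  -2.9] [-55.  -25.6  10.3]
-1 -55 129 [-55.  -32.6 -12.3] [-50.  -25.6   9.6]
-1 -50 379 [-50.  -33.8 -12.4] [-45.  -18.4  10.6]
-1 -45 264 [-45.  -35.1 -12.2] [-40.  -18.4   8.6]
-1 -40 225 [-40. -35. -12.] [-35.  -19.6  -0.9]
-1 -35 214 [-35.  -34.5 -12.1] [-30.1 -19.7   1.6]
-1 -30 244 [-29.9 -34.  -12.2] [-25.1 -19.2   4.8]
-1 -25 263 [-25.  -32.9 -12.1] [-20.1 -18.4   6.7]
-1 -20 177 [-20.  -33.3 -12.1] [-15.  -18.3   8.5]
-1 -15 160 [-15.  -32.5 -12.1] [-10.  -18.4   7.5]
-1 -10 148 [-10.  -31.9 -11.9] [ -5.  -18.3   8.3]
-1 -5 64 [ -5.  -29.3 -11.8] [ -1.2 -18.4   7.7]
1 -60 101 [-59.9  26.7  -2.8] [-55.   27.4  10.1]
1 -55 125 [-54.9  26.5 -12.6] [-50.   33.6  10. ]
1 -50 383 [-50.   19.6 -12.4] [-45.   34.8  10.2]
1 -45 271 [-44.9  19.5 -12.6] [-40.   36.3   8.5]
1 -40 217 [-40.   20.6 -12.2] [-35.   35.9  -2.5]
1 -35 223 [-35.   20.9 -12.4] [-30.   35.5   1.2]
1 -30 243 [-30.   20.3 -12.2] [-25.   34.8   5. ]
1 -25 265 [-25.   19.6 -12.1] [-20.   34.6   7.6]
1 -20 178 [-20.   19.6 -12.1] [-15.   34.    7.6]
1 -15 167 [-15.   19.7 -12.1] [-10.   33.8   8.1]
1 -10 129 [-10.   19.6 -12. ] [-5.  32.7  7.9]
1 -5 72 [ -5.   19.6 -11.6] [-1.7 32.7  7.1]
```

View pics/s9.png

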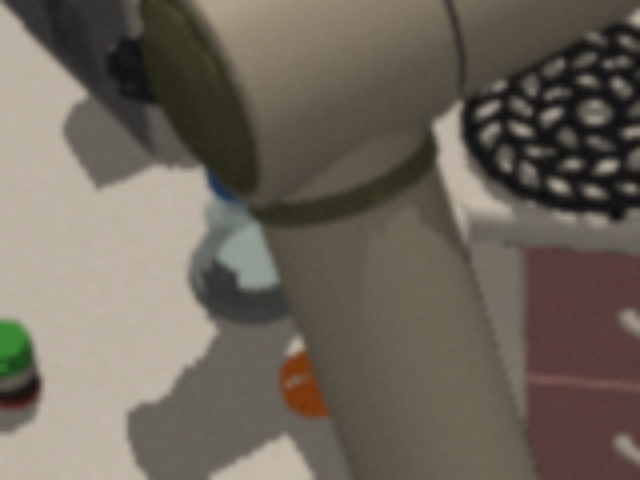

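The lid is still level on the jar at the same place, so the fingers closed above it without touching. Depth also shows the fingers ending at about the TCP, not 22 mm ahead of it. So the original grip height was right, and the rim clears the fingers. I'll regrip there and watch for contact at the trivet.

```bash

python3 -m jog '[[[0,0.3,-0.5,0,0,0],[0,0.3,-0.5,0,0,0],[0,0.3,-0.5,0,0,0],[0,0.3,-0.5,0,0,0],[0,0.3,-0.5,0,0,0]]]' 100
python3 fing.py | grep -E "^[0-9]|-10 |-5 | 0 | 5 | 10 | 15 | 20 "
python3 -m jog '[[[20,0,0,0,0,0],[40,0,0,0,0,0],[60,0,0,0,0,0],[70,0,0,0,0,0],[76,0,0,0,0,0]]]'
python3 -m jog '[[[0,0,0,0,0,0],[0,0,0,0,0,0],[0,0,0,0,0,0],[0,0,0,0,0,0],[0,0,0,0,0,0]]]' 0
python3 -m jog '[[[0,0,0,0,0,0],[0,0,0,0,0,0],[0,0,0,0,0,0]]]'
python3 fing.py | grep -E "^[0-9]|-10 |-5 | 0 | 5 | 10 | 15 | 20 "
```

```text
t: 20.6
eef_pos: [567.4, 88.5, 199.3]
tcp_rot: [142.7, 90.0, 171.8]
force: [-0.6, 0.4, -0.1]
gripper_width: 82.5
86.26223425545778 22.0 10742
-1 -10 190 [ -9.9 -53.6 -11.8] [ -5.  -40.    8.1]
-1 -5 100 [ -5.  -51.3 -11.7] [ -1.1 -40.2   8.2]
1 -60 190 [-60.   48.4  -3.6] [-55.   49.8  10.2]
1 -55 214 [-55.   48.2 -12.7] [-50.   59.4   9.6]
1 -50 453 [-50.   41.1 -12.2] [-45.   59.    9.8]
1 -45 303 [-45.   41.4 -12.3] [-40.   58.4  10.1]
1 -40 259 [-40.   42.3 -12.3] [-35.   58.2  -1.4]
1 -35 277 [-35.   42.7 -12.4] [-30.   57.8   1.8]
1 -30 306 [-30.   42.2 -12.2] [-25.   57.    4.7]
1 -25 312 [-25.   41.3 -12.2] [-20.   56.1   8. ]
1 -20 248 [-20.   41.4 -12.2] [-15.   55.9   8.2]
1 -15 218 [-15.   41.2 -12.2] [-10.   55.7   8.1]
1 -10 187 [-10.   41.4 -12.4] [-5.  54.8  7.7]
1 -5 101 [ -5.   41.5 -11.9] [-0.6 54.8  7.9]
t: 21.15
eef_pos: [567.3, 88.5, 122.8]
tcp_rot: [148.8, 90.0, 177.9]
force: [-0.4, 0.1, 0.8]
gripper_width: 88.1
t: 21.65
eef_pos: [567.5, 88.6, 123.8]
tcp_rot: [-23.7, 90.0, 5.4]
force: [-0.1, 0.3, 0.4]
gripper_width: 54.3
t: 21.95
eef_pos: [567.5, 88.5, 123.7]
t
[... 509 characters left out ...]
4 -12.2] [-40.   44.4   8.1]
1 -40 241 [-40.   28.2 -12.3] [-35.   43.8  -1.2]
1 -35 241 [-35.   28.7 -12.1] [-30.   43.2   2.1]
1 -30 252 [-30.   27.9 -12.3] [-25.   43.1   4.9]
1 -25 288 [-25.   27.4 -12.3] [-20.   42.1   7.9]
1 -20 206 [-20.   27.3 -12.3] [-15.   42.1   7.8]
1 -15 178 [-15.   27.4 -12. ] [-10.   41.3   8.1]
1 -10 3601 [-10.    0.3 -28.3] [-5.  41.3 17.4]
1 -5 220 [ -5.    0.3 -28.5] [-0.  39.   9.8]
1 0 122 [  0.    0.3 -28.7] [ 5.  27.9 -8.4]
1 5 90 [  5.2   0.3 -28.7] [ 10.   26.4 -12.3]
1 10 17 [ 10.    0.4 -28. ] [ 11.6  22.9 -16.5]
1 30 449 [ 30.3   0.4 -29.7] [35.  29.7 -4.5]
1 35 344 [ 35.    0.4 -29.9] [39.9 33.3  1.4]
1 40 195 [ 40.   14.9 -29.9] [45.  35.5  4.8]
```

The lid's rim is 12 mm ahead of the TCP and the fingers end at the TCP, so clearance is good. I'll lift and carry it.

```bash

python3 -m jog '[[[-1,0,0,0,0,0],[-2,0,0,0,0,0],[-4,0,0,0,0,0],[-7,0,0,0,0,0],[-11,0,0,0,0,0]]]'
python3 -m jog '[[[-15,0,0,0,0,0],[-30,0,0,0,0,0],[-45,0,0,0,0,0],[-60,0,0,0,0,0]]]'
python3 -m jog '[[[0,-26,-20,0,0,0],[0,-51,-39,0,0,0],[0,-77,-59,0,0,0],[0,-102,-78,0,0,0],[0,-128,-98,0,0,0]]]'
python3 -m jog '[[[0,-26,-20,8,0,0],[0,-51,-39,16,0,0],[0,-77,-59,24,0,0],[0,-102,-78,32,0,0],[0,-128,-98,40,0,0]]]'
python3 -m jog '[[[0,0,0,8,0,0],[0,0,0,16,0,0],[0,0,0,20,0,0],[0,0,0,20,0,0],[0,0,0,20,0,0]]]'
python3 -m jog '[[[35,0,0,0,0,0],[70,0,0,0,0,0],[100,0,0,0,0,0],[120,0,0,0,0,0],[130,0,0,0,0,0]]]'
python3 -m jog '[[[10,0,0,0,0,0],[16,0,0,0,0,0],[20,0,0,0,0,0],[20,0,0,0,0,0]]]'
python3 triv.py w10; python3 fing.py | grep -E " (0|5|10|15|20|25) "
```

```text
t: 22.5
eef_pos: [567.3, 88.5, 134.6]
tcp_rot: [151.9, 90.0, -179.0]
force: [-0.5, -0.8, -0.2]
gripper_width: 54.2
t: 22.9
eef_pos: [567.4, 88.5, 195.4]
tcp_rot: [-35.5, 90.0, -6.4]
force: [0.2, 0.8, -1.2]
gripper_width: 53.9
t: 23.4
eef_pos: [543.8, -72.1, 194.8]
tcp_rot: [-40.7, 90.0, -11.6]
force: [0.4, -0.5, -0.3]
gripper_width: 53.9
t: 23.9
eef_pos: [520.4, -231.7, 194.8]
tcp_rot: [-5.8, 90.0, -17.0]
force: [1.3, 0.1, -0.7]
gripper_width: 53.5
t: 24.4
eef_pos: [520.7, -230.5, 194.6]
tcp_rot: [-8.0, 90.0, -38.7]
force: [0.9, -0.0, -1.2]
gripper_width: 53.8
t: 24.9
eef_pos: [520.1, -230.0, 62.7]
tcp_rot: [175.9, 89.9, 145.1]
force: [0.6, -0.2, -1.0]
gripper_width: 54.2
t: 25.3
eef_pos: [520.8, -230.5, 44.5]
tcp_rot: [-8.5, 90.0, -39.4]
force: [-0.2, -1.3, -1.0]
gripper_width: 54.0
25.3 [ 520.81310403 -230.52207324   44.5109664 ] [-35.7  35.9  89.8  -0.   54.4 -94.8] [-0.2 -1.3 -1. ] 53.97404037817136
[[0.0, 0.513, 0.858], [-0.0, 0.858, -0.513], [-1.0, -0.0, 0.0]]
px [285. 250.] topz 52.72353382656487 mec ((519.7260131835938, -230.77206420898438), 28.653766632080078) ell ((519.1861
[... 178 characters left out ...]
20e+02]
trivet p 0.86 46232 z 20.162790104904573 mec ((519.3135375976562, -230.4005584716797), 118.50221252441406) fit [ 466.89451999 -191.83001828] lo/hi [ 403. -335.   14.] [ 632. -113.   23.]
shift lid->centre [ -0.    5.5 -66.1]
-1 0 122 [  0.  -27.2 -28.3] [ 5.  -0.4 -9. ]
-1 5 100 [  5.  -27.3 -28.8] [ 9.7 -0.4 -9.2]
-1 10 17 [ 10.1 -19.4 -27.9] [ 11.8  -0.4 -19.9]
-1 20 1823 [ 22.5 -75.  -30. ] [25.  -0.4 29.9]
-1 25 1123 [ 25.  -75.  -29.9] [30.  -0.4 29.2]
1 0 120 [  0.    0.1 -28.7] [ 5.  27.3 -8.1]
1 5 85 [  5.    0.1 -28.5] [ 10.   25.5 -12.2]
1 10 21 [ 10.    1.3 -27.5] [ 12.   22.1 -16.4]
1 20 2035 [ 22.4   0.2 -30. ] [25.  75.  29.4]
1 25 1003 [ 25.    0.2 -29.9] [30. 75. 27.]
```

```bash

python3 -m jog '[[[4,0,0,0,0,0],[7,0,0,0,0,0],[9,0,0,0,0,0],[10,0,0,0,0,0],[10,0,0,0,0,0]]]'
python3 -m jog '[[[0.5,0,0,0,0,0],[1,0,0,0,0,0],[1,0,0,0,0,0]]]'
python3 -m jog '[[[0.5,0,0,0,0,0],[1,0,0,0,0,0],[1,0,0,0,0,0]]]'
```

```text
t: 26.0
eef_pos: [520.7, -230.4, 34.2]
tcp_rot: [174.6, 90.0, 143.7]
force: [-0.0, 0.5, -0.4]
gripper_width: 54.4
t: 26.3
eef_pos: [520.7, -230.5, 33.7]
tcp_rot: [-114.2, 90.0, -145.1]
force: [-2.0, 0.3, 2.9]
gripper_width: 54.0
t: 26.6
eef_pos: [520.7, -230.5, 33.4]
tcp_rot: [-41.6, 90.0, -72.5]
force: [-5.9, 1.5, 11.4]
gripper_width: 54.1
```

Contact with the trivet, at about 11 N. I'll ease the load, release and retreat.

```bash

python3 -m jog '[[[-0.5,0,0,0,0,0],[-1,0,0,0,0,0],[-1,0,0,0,0,0]]]'
python3 -m jog '[[[0,0,0,0,0,0],[0,0,0,0,0,0],[0,0,0,0,0,0],[0,0,0,0,0,0],[0,0,0,0,0,0]]]' 100
python3 -m jog '[[[-15,0,0,0,0,0],[-40,0,0,0,0,0],[-70,0,0,0,0,0],[-100,0,0,0,0,0],[-130,0,0,0,0,0]]]'
python3 -m jog '[[[0,0,0,0,0,0],[0,0,0,0,0,0],[0,0,0,0,0,0]]]'
python3 triv.py w11; python3 - <<'E'
from h import *
for n in ["scene","top"]:
    im,d,p,E=cam(n); W=cloud(d,p,E); cv2.imwrite(f"pics/end_{n}.png",im)
    for t in ["mug","mill","spice"]:
        for r in bot.cut_out(n,t)[:2]:
            q=W[r['region']&(d>0)]; print(n,t,round(r['p'],2),np.median(q,0).round())
E
```

```text
t: 26.9
eef_pos: [520.7, -230.5, 33.6]
tcp_rot: [-57.9, 90.0, -88.8]
force: [-2.5, 1.0, 5.1]
gripper_width: 53.9
t: 27.4
eef_pos: [520.7, -230.5, 33.3]
tcp_rot: [93.1, 90.0, 62.2]
force: [-0.4, 0.2, 0.2]
gripper_width: 87.9
t: 27.9
eef_pos: [520.6, -230.4, 164.6]
tcp_rot: [141.9, 90.0, 111.0]
force: [-0.5, -0.6, 0.1]
gripper_width: 88.3
t: 28.2
eef_pos: [520.3, -230.2, 162.1]
tcp_rot: [175.0, 89.9, 144.1]
force: [0.1, 0.6, -0.6]
gripper_width: 88.1
28.2 [ 520.26426839 -230.16342285  162.07750136] [-35.7  27.3  84.    0.   68.9 -94.8] [ 0.1  0.6 -0.6] 88.05028739289874
[[-0.002, 0.513, 0.858], [0.001, 0.858, -0.513], [-1.0, 0.0, -0.002]]
px [285. 200.] topz 41.21372376295945 mec ((520.8319702148438, -230.77134704589844), 28.70284652709961) ell ((520.5516967773438, -230.5072021484375), (55.74018096923828, 56.932342529296875), 66.68737030029297)
line 82 [ 525.3 -243.6   40.5] [ 1.6295120e-01  9.8663414e-01  5.2528992e+02 -2.4359886e+02]
scene mug 0.74 [ 362. -543.   61.]
scene mill 0.64 [657. -73.  68.]
scene spice 0.6 [570. 304.  52.]
top mug 0.75 [ 369. -553.   59.]
```

View pics/w11.png

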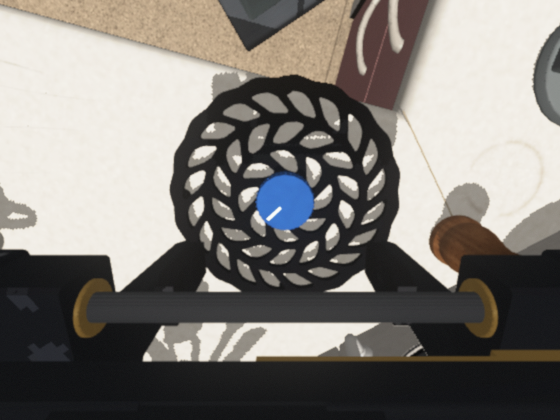

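The lid lies flat at (285,200), right way up, in the middle of the trivet. The mill is upright and the gripper is clear.

```bash
python3 -c "
from rig import bot; print(bot.job_done())"
```

```text
the job is handed in; nothing more can be done
None
```

The jar is open. The blue lid lies right way up in the middle of the black trivet, and I handed the job in at about 28 s of the 64 s allowed.

**Unscrewing:** I turned the lid about 263° anticlockwise in a single grip, rising with the thread. It then lifted off without any noticeable force.

**Regrip:** The stated 22 mm of fingertip made me expect the fingers to hit the trivet first, so I put the lid back loosely on the jar to grip it higher. That higher grip closed on nothing and left the lid undisturbed. The wrist camera's depth reading showed the fingers ending at about the TCP, which disagrees with the stated 22 mm. I took the original grip again and carried the lid over.

**Placing:** The lid touched down at about 11 N and was released after easing off. Nothing was dropped.

**Last checks:**
- **Lid:** its top is at 41 mm (about 40 expected) and its centre at (521, −231). The last trivet centre estimates, taken before release, were about 2 mm away or less.
- **Bystanders:** the mug and spice jar read within about 4 mm of where they were in the scene camera. The mill's reading shifted about 15 mm. I think that is because the arm partly hides it: it stands upright in the last wrist picture and I kept well clear of it. The top camera only found the mug at the end, about 35 mm from its first reading, which was a low-confidence partial view. I did not check the mill or mug further.

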